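Toothbrushes up to dry by the radiator, rack out for washing

ROBOT

A 6-joint arm with a two-finger parallel gripper is mounted at the origin on the work surface. World frame = base frame: x ahead of the robot, y to its left, z up, the work surface at z = 0. Lengths are in mm, angles in rad, forces in N, time in s.
With the tool pointing down it reaches from about 400 to 925 mm from the base axis. Payload 12.5 kg.
Tool frame: the origin (TCP) lies between the finger pads; the fingertips stand 19 mm ahead of it and the grasp point (between the pads) is the TCP (env.tips_ahead is the distance from the TCP to the fingertips, in mm); z points along the fingers, y is the line along which they close (so a half turn about z gives the same grasp; the last joint's range is limited). The gripper opens to 95 mm and grips with 3 to 60 N. Pads are 20 mm wide; open, the fingers measure 119 mm over their backs; the gripper's body (75 mm by 180 mm) begins 59 mm behind the grasp point.
Start: joints at [-1.322, 0.491, 1.559, -0, 1.092, -0.106], TCP at [217.15, -586.081, 233.661] pointing down, gripper open.
Joint ranges: [-3.1, 3.1], [-0.84, 2.19], [0.05, 2.79], [-1.13, 4.28], [0.06, 2.93], [-2.69, 2.69]. Speed limits (rad/s): [2.22, 2.22, 2.79, 3.14, 3.14, 3.14].

INTERFACE

Orientations are given as [roll, pitch, yaw] about the fixed x, y, z axes, in that order (R = Rz(yaw) Ry(pitch) Rx(roll)).
In Python, from cell import env gives the robot as it stands.
- The arm moves only by the shell command python3 -m crank 'ROWS'. ROWS is JSON, a list of rows, each a list of 5 numbers: the shift along the tool's x, y, z in mm, then the turn about the tool's z in degrees, then the finger opening in mm, from 0 to 95.1. In form: [[dx, dy, dz, yaw, grip], ...]. A call has 1 to 10 rows; each row is the pose to reach, as a shift and turn from the pose commanded when the call began, along the tool's axes at that moment; what a row does not reach only later rows make up. A row lasts 1/12 s, in which the tool goes at most 41.7 mm and 7.16 degrees, less where a joint would pass 70% of its speed; a pose out of reach is approached as far as the arm can. A call with a gripper value outside its range is refused whole. The fingers move at their own pace and stop on an object; the grip force is fixed at half the most. Time passes only in rows, so rows that repeat a pose let the fingers close. It gives the time, the measured TCP pose, the force, the opening and the grip force at its end, in the units of the state.
- env.state(): the state, without advancing time (a new reading comes with each control period).
- env.read_camera(name): name is "scene" or "top" or "wrist"; returns a dict with "img" (400x640x3 uint8, blue, green, red), "K" (3x3 intrinsics, pixels), "pose" (4x4, takes a point from camera to world coordinates). Camera axes: x right, y down, z forward; pixel columns grow to the right and rows downward; lengths in mm; the calibration is good to about 2 mm. A picture is of the moment at which its call begins. There is no depth.
- env.job_done(): hands the job in; it is judged then, once.
The state is a dict: "t": time; "joints": joint angles; "qvel": joint speeds; "tau": joint torques, N m; "eef_pos": TCP position; "tcp_rot": TCP orientation; "ft_force": force on the tool from outside, world axes, zero at the start; "moment": the same for the moment, N m; "opening": opening from 0.0 (shut) to 1.0 (fully open); "grip_force": force on a finger pad.
Only numpy, scipy, OpenCV 4.12 (cv2) and the standard library are available. Lean on these libraries where they do the work, as an engineer would, in place of code of your own. Each camera call takes 0.05 s, during which the arm holds its last target. There are 200 camera calls.

TASK

The toothbrush rack is due for a wash. First stand the empty tumbler upright in the middle of the drip mat with one of its long sides facing the radiator; then move every toothbrush from the rack into it, foot down, each leaning over the long side of the rim that is nearest the radiator so that the heads dry in the warm air. Put the emptied rack into the washing-up bowl, set the radiator's ball valve half open, and leave the other things on the ledge where they are.

Things in the scene. Friction and masses are not known exactly. Their poses are not given: they have to be found in the camera images.
- tumbler: the deep rectangular white stoneware tumbler (loose, 0.4 kg): outside 62 mm (its x) by 96 mm (its y) by 90 mm tall, walls 4.5 mm, floor 6 mm thick, so 53 x 87 mm inside and 84 mm deep; open at the top; a half turn looks the same. Origin: centre of its underside, z up.
- mat: the flat pale stone drip mat fixed on the ledge in front of the radiator: 110 mm (its x) by 150 mm (its y), 9 mm thick. Origin: centre of its underside on the ledge; its x axis points level and square to the radiator, towards it; y runs along the radiator.
- rack: the low steel toothbrush rack (loose, 0.35 kg): base 60 mm (its x) by 164 mm (its y), 14 mm thick; top plate 44 (x) by 164 (y) by 8 mm, upper face 76 mm high, on an upright at each end. At y = -60, -20, 20, 60 mm the plate has 16 mm square holes over 24 mm square pockets 8 mm deep in the base, for brushes. Can be pinched across the top plate's middle. Origin: centre of its underside, z up.
- bowl: the grey washing-up bowl, an open box (loose, 0.5 kg): 280 mm (its x) by 200 mm (its y) outside, 85 mm tall, walls and floor 5 mm; an outward lip makes it 10 mm wider at the rim on each side. Origin: centre of its underside, z up.
- valve_body (a point): centre of the fixed brass ball valve (29 mm thick, 44 mm long) in the 16 mm copper pipe, 50 mm above the ledge. Its x points along the pipe, level and square to the radiator: the pipe runs 250 mm in +x to the left upright of the low white radiator (three level tubes, 520 mm wide to its right, 231 mm tall), and in -x bends down into the ledge after 48 mm. The capped fitting at the other end is not used.
- valve (a joint): opening angle of the ball valve in rad: 0 is shut (the wing handle lies straight across the copper pipe), 1.571 is fully open (the wing lies along the pipe), 0.785 is half open. It opens counter-clockwise seen from above about a vertical axis, stops at both ends and stays where it is left (friction about 0.12 N m).
- valve_wing (a point): centre of the ball valve's wing handle, on its turning axis: an aluminium bar 60 mm long, 10 mm thick and 20 mm tall, this point being at its middle, 96 mm above the ledge and 32 mm above the top of the valve body. Its y axis runs along the 60 mm bar and turns with it; z up.
- brush1: a bamboo toothbrush (20 g; all alike, one may be absent), 178 mm long: round handle 11.6 mm thick from 0 to 135 mm, thin neck 7 mm to 155 mm, head 12 x 15 mm with bristles from 154 to 178 mm. Origin: centre of the foot end of the handle; z runs along the brush to the head. It starts upright in hole 1 of the rack (rack y = -60 mm).
- brush1_head (a point): middle of that toothbrush's head, 166 mm from the foot.
- brush2: a bamboo toothbrush (20 g; all alike, one may be absent), 178 mm long: round handle 11.6 mm thick from 0 to 135 mm, thin neck 7 mm to 155 mm, head 12 x 15 mm with bristles from 154 to 178 mm. Origin: centre of the foot end of the handle; z runs along the brush to the head. It starts upright in hole 2 of the rack (rack y = -20 mm).
- brush2_head (a point): middle of that toothbrush's head, 166 mm from the foot.
- brush3: a bamboo toothbrush (20 g; all alike, one may be absent), 178 mm long: round handle 11.6 mm thick from 0 to 135 mm, thin neck 7 mm to 155 mm, head 12 x 15 mm with bristles from 154 to 178 mm. Origin: centre of the foot end of the handle; z runs along the brush to the head. It starts upright in hole 3 of the rack (rack y = 20 mm).
- brush3_head (a point): middle of that toothbrush's head, 166 mm from the foot.
- brush4: a bamboo toothbrush (20 g; all alike, one may be absent), 178 mm long: round handle 11.6 mm thick from 0 to 135 mm, thin neck 7 mm to 155 mm, head 12 x 15 mm with bristles from 154 to 178 mm. Origin: centre of the foot end of the handle; z runs along the brush to the head. It starts upright in hole 4 of the rack (rack y = 60 mm).
- brush4_head (a point): middle of that toothbrush's head, 166 mm from the foot.
- soap_pump: bystander: soap pump bottle, 64 mm across, 184 mm tall; loose, not part of the job. Origin: centre of its underside.
- soap_dish: bystander: wooden soap dish with its bar of soap, 85 x 120 mm, 38 mm tall; loose, not part of the job. Origin: centre of its underside.

How it is judged:
By the outcome, as a careful person would: the job done as asked, in the order asked, and still so for the second after the job is handed in, with the robot touching nothing.
Of brush1, brush2, brush3, brush4 only 3 to 4 are there at a start; the rules pass over those that are not, and their reading is None.
At some moment in a run one of bowl, rack may be knocked a few centimetres aside while the robot is not near it.
It also fails if it takes over 208 s, if anything falls off the work surface, if the arm or the gripper's body presses on something with over 40 N, if the wrist force passes 120 N, or if a joint passes its speed limit or range.

## Working session

There is one attempt and no reset: what is moved stays moved. The work goes in short steps, Python scripts to look and compute and a shell command to move; the robot and the scene stay as the last step left them, time stands still between calls to the robot, and variables do not carry over. Pictures are saved under pics/ and viewed, at most 14 in all, crops included, and the job is handed in when it is done.

```bash
mkdir -p pics; ls
python3 - <<'E'
from cell import env
import cv2,numpy as np
print(env.state())
for n in ("scene","top"):
    c=env.read_camera(n); cv2.imwrite(f"pics/{n}0.png",c["img"]); print(n,c["K"].tolist(),np.round(c["pose"],4).tolist())
E
```

```text
pics
{'t': 0.0, 'joints': array([-1.32157944e+00,  4.91586711e-01,  1.55946942e+00, -9.00743916e-06,
        1.09167885e+00, -1.05580508e-01]), 'qvel': array([ 2.41390574e-04, -6.42987329e-04, -3.46167836e-05, -4.01684141e-04,
       -4.48615295e-04,  8.82348572e-04]), 'tau': array([-2.21172428e-03, -6.12647724e+01, -2.58183932e+01,  6.91267918e-02,
        4.81956953e-02, -8.58662747e-05]), 'eef_pos': array([ 217.0999097 , -585.84098324,  233.03798569]), 'tcp_rot': array([-3.14045584e+00, -1.12440112e-04,  3.54801490e-01]), 'ft_force': array([-1.02927358, -0.36305849, -0.43654944]), 'moment': array([ 0.04563159,  0.04242427, -0.01753573]), 'grip_force': 0.0, 'opening': 1.0008167037484463}
scene [[446.08222763680425, 0.0, 314.96921451799034], [0.0, 446.08222763680425, 197.6539665921603], [0.0, 0.0, 1.0]] [[0.5583, 0.5576, -0.6143, 1310.9616], [0.8296, -0.3656, 0.4221, -481.3203], [0.0108, -0.7453, -0.6667, 935.6246], [0.0, 0.0, 0.0, 1.0]]
top [[457.4265072955103, 0.0, 315.73935091600856], [0.0, 457.4265072955103, 198.9428686275112], [0.0, 0.0, 1.0]] [[0.0081, -0.9931, 0.1167, 390.8938], [-0.9998, -0.0101, -0.0158, 27.0257], [0.0168, -0.1165, -0.993, 1468.1418], [0.0, 0.0, 0.0, 1.0]]
```

View pics/scene0.png

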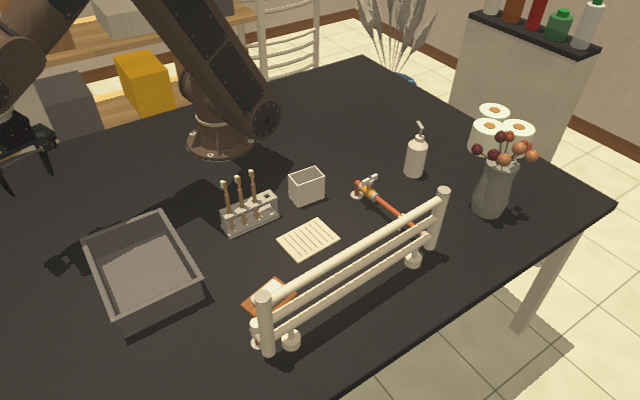

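View pics/top0.png

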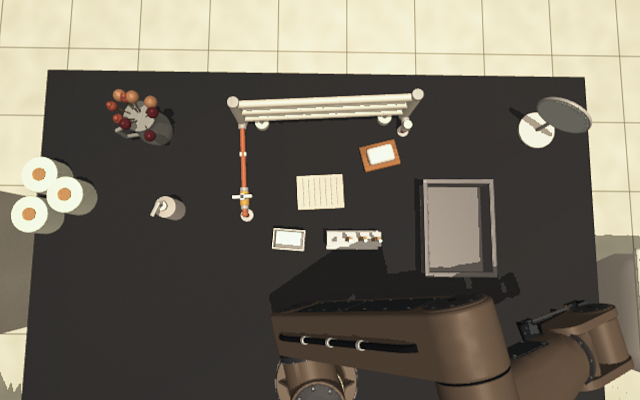

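The top view shows the tumbler at about (289,239), rack (354,240) with what look like three brushes, mat (320,191), bowl (458,228) and valve wing (242,197) lying across the pipe. The radiator is along +x.

```bash
cat > h.py <<'E'
import numpy as np,cv2
from cell import env
def ray(c,u,v,z):
    d=c["pose"][:3,:3]@np.linalg.inv(c["K"])@np.array([u,v,1.]); o=c["pose"][:3,3]
    return o+d*(z-o[2])/d[2]
def proj(c,p):
    P=np.linalg.inv(c["pose"]); q=c["K"]@(P[:3,:3]@np.array(p,float)+P[:3,3]); return q[:2]/q[2]
def rect(c,mask,z):
    "min-area rectangle (world xy at height z) of the mask's largest blob"
    cs,_=cv2.findContours(mask,cv2.RETR_EXTERNAL,cv2.CHAIN_APPROX_NONE)
    k=max(cs,key=cv2.contourArea)[:,0]
    w=np.array([ray(c,u,v,z)[:2] for u,v in k],np.float32)
    return cv2.minAreaRect(w)
def roi(mask,u0,v0,u1,v1):
    m=np.zeros_like(mask); m[v0:v1,u0:u1]=mask[v0:v1,u0:u1]; return m
def tool(p=None):
    "matrix of tool axes"
    from scipy.spatial.transform import Rotation as R
    s=env.state(); return s["eef_pos"],R.from_euler("xyz",s["tcp_rot"]).as_matrix()
E
python3 - <<'E'
from h import *
c=env.read_camera("top"); im=c["img"]
hsv=cv2.cvtColor(im,cv2.COLOR_BGR2HSV); V=hsv[...,2]
br=((V>110)*255).astype(np.uint8)
for n,b,z in (("tumbler",(266,222,312,256),90),("mat",(290,168,350,214),9),("rack",(320,224,388,256),76)):
    print(n,rect(c,roi(br,*b),z))
bo=((V>70)*255).astype(np.uint8); print("bowl",rect(c,roi(bo,408,172,503,283),85))
for n,u,v,z in (("wing",242,197,106),("pipe_rad",242,128,58),("pipe",243,180,58)): print(n,ray(c,u,v,z))
cv2.imwrite("pics/crop1.png",cv2.resize(im[165:285,225:505],None,fx=2.85,fy=2.85,interpolation=cv2.INTER_CUBIC))
s=env.read_camera("scene")["img"]; cv2.imwrite("pics/crop2.png",cv2.resize(s[140:260,205:405],None,fx=4,fy=4,interpolation=cv2.INTER_CUBIC))
E
```

```text
tumbler ((430.5047607421875, 86.18789672851562), (97.99540710449219, 64.17945861816406), 86.09893035888672)
mat ((586.711181640625, -9.462432861328125), (111.6604232788086, 151.18283081054688), 3.2194690704345703)
rack ((431.6441955566406, -112.3588638305664), (57.51339340209961, 170.4217071533203), 0.5139444470405579)
bowl ((471.0411071777344, -433.2042236328125), (298.3609313964844, 219.63302612304688), 0.28801390528678894)
wing [554.52652566 226.07883427 106.        ]
pipe_rad [779.40947049 238.98411202  58.        ]
pipe [613.5900729  231.42235365  58.        ]
```

View pics/crop1.png

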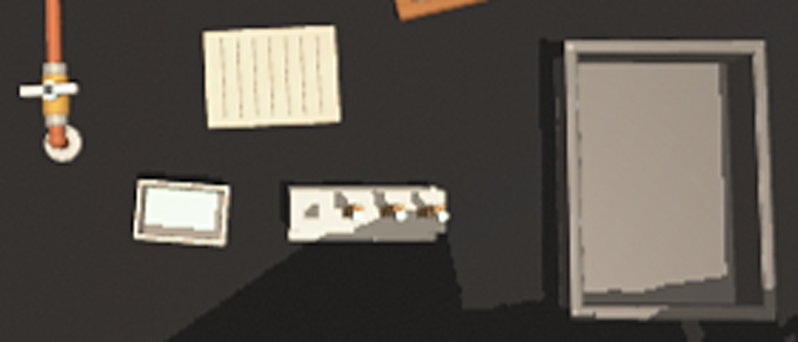

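View pics/crop2.png

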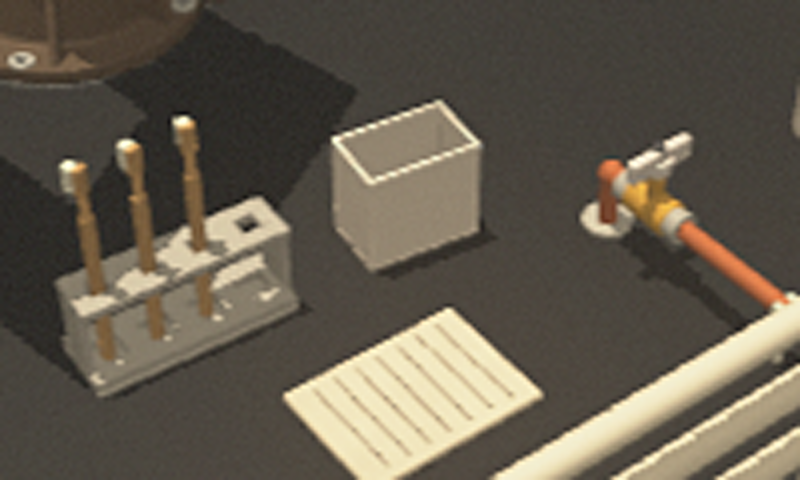

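The crops show a dull-white empty hole at the rack's +y end and three brushes in the other holes. The wing lies across the pipe, so the valve is shut. Measured sizes match the given ones: tumbler 98x64, mat 112x151, bowl 298x220.

```bash
cat > go.py <<'E'
# usage: python3 go.py x y z psi_deg  -> dx dy dz yaw from the measured pose
import sys
from h import *
t=list(map(float,sys.argv[1:])); p,M=tool(); d=M.T@(np.array(t[:3])-p)
psi=np.degrees(np.arctan2(M[1,0],M[0,0])); print("row",np.round(d,1),"yaw",round(-((t[3]-psi+180)%360-180),1), "at",np.round(p,1),round(psi,2))
E
python3 -m crank '[[299,-194,0,-65.8,95],[299,-194,0,-65.8,95],[299,-194,0,-65.8,95],[299,-194,0,-65.8,95],[299,-194,0,-65.8,95],[299,-194,0,-65.8,95],[299,-194,0,-65.8,95],[299,-194,0,-65.8,95],[299,-194,0,-65.8,95],[299,-194,0,-65.8,95]]'
python3 go.py 430.5 86.2 230 86.1
```

```text
t: 1.03
eef_pos: [432.1, -296.9, 233.7]
tcp_rot: [3.141, -0.0, 1.514]
ft_force: [0.0, -0.7, 0.1]
opening: 0.999
grip_force: 0.0
row [382.4 -23.2   3.9] yaw 0.7 at [ 432.1 -296.9  233.7] 86.76
```

```bash
python3 -m crank '[[382,-23,0,0.7,95],[382,-23,0,0.7,95],[382,-23,0,0.7,95],[382,-23,0,0.7,95],[382,-23,0,0.7,95],[382,-23,0,0.7,95],[382,-23,0,0.7,95],[382,-23,0,0.7,95],[382,-23,0,0.7,95],[382,-23,0,0.7,95]]' >/dev/null
python3 -m crank '[[0,0,0,0,95],[0,0,0,0,95],[0,0,0,0,95]]' | head -3
python3 go.py 430.5 86.2 55 86.1
python3 - <<'E'
from h import *
w=env.read_camera("wrist"); cv2.imwrite("pics/w1.png",w["img"])
for p in [(399.5,38,90),(461.5,38,90)]: print(proj(w,p))
E
```

```text
t: 2.12
eef_pos: [433.1, 81.1, 233.5]
tcp_rot: [-3.142, 0.0, 1.49]
row [  4.9  -3.  178.5] yaw -0.7 at [433.1  81.1 233.5] 85.35
[293.13879348 234.21693747]
[349.31560628 229.90149504]
```

View pics/w1.png

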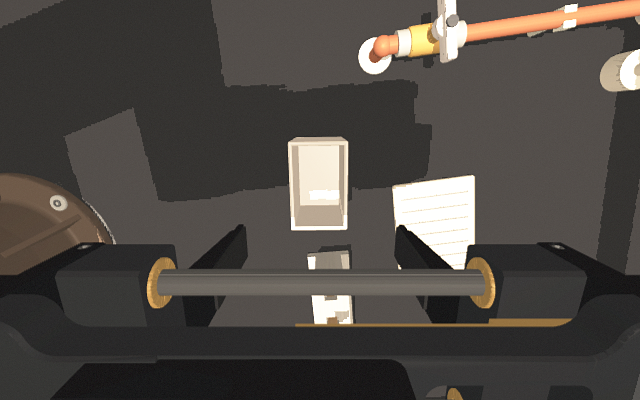

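The wrist view shows the tumbler at (319,184), square to the fingers, within 3 mm of the prediction. I'll descend and grip it.

```bash
python3 -m crank '[[5,-2,60,0,95],[5,-2,60,0,95],[5,-2,100,0,95],[5,-2,140,0,95],[5,-2,178,0,95],[5,-2,178,0,95],[5,-2,178,0,95],[5,-2,178,0,50],[5,-2,178,0,50],[5,-2,178,0,50]]'
python3 -m crank '[[0,0,0,0,50],[0,0,0,0,50],[0,0,0,0,50],[0,0,0,0,50],[0,0,0,0,50],[0,0,-10,0,50],[0,0,-30,0,50],[0,0,-60,0,50],[0,0,-60,0,50]]'
python3 go.py 586.7 -9.5 120 93.2
```

```text
t: 3.0
eef_pos: [432.4, 87.4, 57.8]
tcp_rot: [3.137, -0.0, 1.491]
ft_force: [0.3, 0.2, 0.9]
opening: 0.844
grip_force: 0.0
t: 3.75
eef_pos: [432.6, 87.7, 119.1]
tcp_rot: [3.137, -0.001, 1.491]
ft_force: [1.4, 0.4, -2.8]
opening: 0.654
grip_force: 30.0
row [-8.470e+01  1.613e+02 -1.000e-01] yaw -7.8 at [432.6  87.7 119.1] 85.45
```

```bash
python3 -m crank '[[-85,161,0,-7.8,50],[-85,161,0,-7.8,50],[-85,161,0,-7.8,50],[-85,161,0,-7.8,50],[-85,161,0,-7.8,50],[-85,161,0,-7.8,50],[-85,161,0,-7.8,50],[-85,161,0,-7.8,50],[-85,161,0,-7.8,50]]' | head -3
python3 go.py 586.7 -9.5 69 93.2
python3 - <<'E'
from h import *
for n in ("wrist","top"):
    w=env.read_camera(n); cv2.imwrite(f"pics/{n}2.png",w["img"])
E
```

```text
t: 4.5
eef_pos: [584.1, -9.3, 115.4]
tcp_rot: [-3.14, -0.0, 1.628]
row [-0.3  2.7 46.4] yaw 0.1 at [584.1  -9.3 115.4] 93.27
```

View pics/wrist2.png

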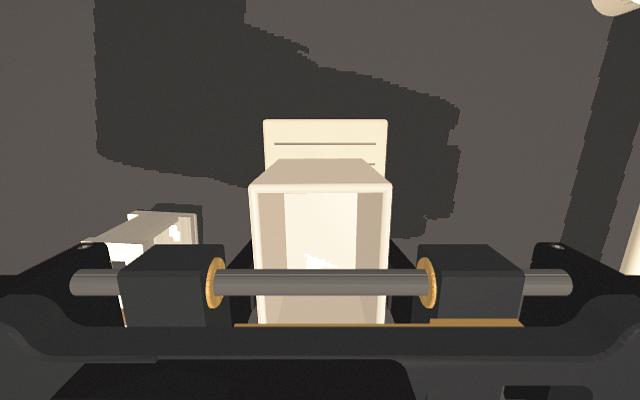

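Run:
```python
from h import *
w=env.read_camera("wrist"); 
for n,u,v,z in (("matL",264,120,9),("matR",387,120,9),("tumL",250,186,147.6),("tumR",391,184,147.6)): print(n,np.round(ray(w,u,v,z),1))
M=tool()[1]; print(tool()[0])
```

```text
matL [531.4  63.1   9. ]
matR [637.9  69.1   9. ]
tumL [551.9  36.3 147.6]
tumR [611.7  40.6 147.6]
[584.63049337  -9.45079491 115.78293578]
```

```bash
python3 -m crank '[[0,3,20,0,50],[0,3,35,0,50],[0,3,42,0,50],[0,3,45,0,50],[0,3,47,0,50],[0,3,47,0,50],[0,3,47,0,50]]'
```

```text
t: 5.23
eef_pos: [588.4, -9.8, 69.2]
tcp_rot: [3.141, 0.0, 1.627]
ft_force: [0.3, -0.2, -2.9]
opening: 0.65
grip_force: 30.0
```

```bash
python3 -m crank '[[0,0,1.5,0,50],[0,0,3,0,50],[0,0,3,0,50]]'
```

```text
t: 5.48
eef_pos: [588.1, -9.9, 65.7]
tcp_rot: [3.141, 0.0, 1.627]
ft_force: [0.3, -0.5, -2.3]
opening: 0.651
grip_force: 30.0
```

```bash
python3 -m crank '[[0,0,1.5,0,50],[0,0,1.5,0,50]]'
```

```text
t: 5.65
eef_pos: [588.1, -9.9, 65.5]
tcp_rot: [3.141, 0.0, 1.627]
ft_force: [-4.5, 0.1, 11.5]
opening: 0.652
grip_force: 30.0
```

Contact: the tumbler is seated. I'll release, rise straight up and look with the top camera.

```bash
python3 -m crank '[[0,0,-1,0,50],[0,0,-1,0,80],[0,0,-1,0,80],[0,0,-1,0,80],[0,0,-1,0,80],[0,0,-20,0,95],[0,0,-60,0,95],[0,0,-100,0,95],[0,0,-140,0,95],[0,0,-170,0,95]]' | head -5
python3 go.py 450 -330 232 3.2
```

```text
t: 6.48
eef_pos: [588.4, -9.9, 237.4]
tcp_rot: [3.139, 0.001, 1.627]
ft_force: [-1.1, -0.0, -0.5]
opening: 0.998
row [-311.8 -156.2    5.2] yaw 90.0 at [588.4  -9.9 237.4] 93.23
```

```bash
python3 go.py 450 -250 235 93.2
python3 -m crank '[[-250,-145,-12,0,95],[-250,-145,-12,0,95],[-250,-145,-12,0,95],[-250,-145,-12,0,95],[-250,-145,-12,0,95],[-250,-145,-12,0,95],[-250,-145,-12,0,95],[-250,-145,-12,0,95],[-250,-145,-12,0,95],[-250,-145,-12,0,95]]' | head -3
python3 - <<'E'
from h import *
w=env.read_camera("wrist"); cv2.imwrite("pics/w3.png",w["img"])
c=env.read_camera("top"); im=c["img"]; cv2.imwrite("pics/top3.png",im)
V=cv2.cvtColor(im,cv2.COLOR_BGR2HSV)[...,2]; br=((V>110)*255).astype(np.uint8)
cv2.imwrite("pics/c3.png",np.hstack([cv2.resize(im[150:260,260:400],None,fx=3,fy=3),cv2.resize(w["img"],None,fx=.58,fy=.825)]))
E
```

```text
row [-231.9 -151.7    2.2] yaw 0.0 at [588.4  -9.9 237.4] 93.23
t: 7.32
eef_pos: [457.4, -267.5, 246.1]
tcp_rot: [-3.142, -0.0, 1.626]
```

View pics/c3.png

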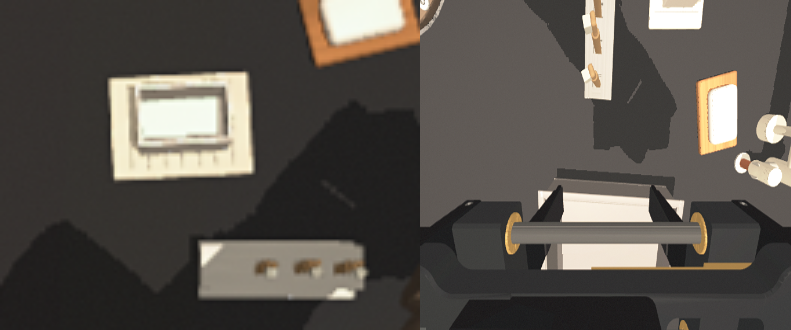

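View pics/w3.png

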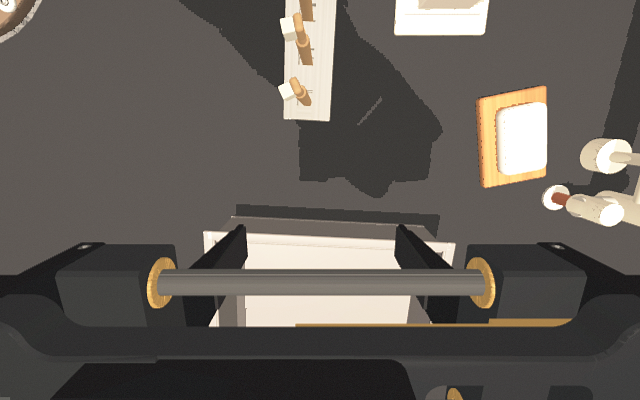

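Top view: the tumbler sits in the middle of the mat. Wrist view: the rack's near end is at (284..329,120), with brush handles leaving the plate at about (307,103) and (308,62).

Run:
```python
from h import *
w=env.read_camera("wrist"); c=env.read_camera("top")
for n,u,v,z in (("L",284,119,76),("R",329,121,76),("Lfar",292,0,76),("Rfar",339,0,76),("b1hole",307,103,76),("b1neck",297,82,150),("b2hole",308,62,76),("b2neck",299,17,150)): print(n,np.round(ray(w,u,v,z),1))
V=cv2.cvtColor(c["img"],cv2.COLOR_BGR2HSV)[...,2]; br=((V>95)*255).astype(np.uint8)
for n,b,z in (("mat",(290,168,350,214),9),("rack",(320,224,388,256),76)): print(n,rect(c,roi(br,*b),z))
f=lambda u,v,z:ray(c,260+u/3,150+v/3,z)[:2].round(1)
print("tum",[f(*p,99) for p in ((132,85),(228,83),(230,146),(134,151))])
print("mat",[f(*p,9) for p in ((108,77),(249,71),(254,173),(114,180))])
```

```text
L [ 414.3 -192.2   76. ]
R [ 463.  -191.5   76. ]
Lfar [419.5 -79.9  76. ]
Rfar [465.3 -77.2  76. ]
b1hole [ 438.4 -174.4   76. ]
b1neck [ 433.2 -163.1  150. ]
b2hole [ 437.6 -134.4   76. ]
b2neck [ 433.  -116.9  150. ]
mat ((586.6004028320312, -9.781547546386719), (112.45115661621094, 151.71633911132812), 3.295416831970215)
rack ((431.65728759765625, -110.86967468261719), (57.55620574951172, 167.40792846679688), 0.4741678833961487)
tum [array([614.2,  41.3]), array([617.3, -55.7]), array([553.2, -57.9]), array([547.2,  38.6])]
mat [array([637.3,  68.2]), array([645.6, -83.7]), array([535.1, -89.2]), array([526.1,  60.3])]
```

```bash
python3 - <<'E'
from h import *
c=env.read_camera("scene")
for a,b in (((95,295),(84,194)),((148,268),(132,174)),((198,247),(187,150))):
    print([ray(c,205+p[0]/4,140+p[1]/4,z)[:2].round(1) for p,z in ((a,76),(b,155))])
s=c["img"]; cv2.imwrite("pics/s4.png",cv2.resize(s[140:260,205:405],None,fx=4,fy=4,interpolation=cv2.INTER_CUBIC))
E
python3 go.py 436 -300 240 3.2
```

```text
[array([ 443.4, -174.2]), array([ 430.5, -165.8])]
[array([ 438.9, -131. ]), array([ 429.3, -129.6])]
[array([438.8, -91.3]), array([426.9, -86.4])]
row [-32.  -23.8   6.1] yaw 90.1 at [ 457.9 -266.6  246.1] 93.33
```

```bash
python3 -m crank '[[50,-23,0,70,36],[50,-23,0,70,36],[50,-23,0,70,36],[50,-23,0,70,36],[50,-23,0,70,36],[50,-23,0,70,36],[50,-23,0,70,36],[50,-23,0,70,36],[50,-23,0,70,36],[50,-23,0,70,36]]' | sed -n 2p
python3 -m crank '[[0,0,0,20,36],[0,0,0,20,36],[0,0,0,20,36],[0,0,0,20,36]]' | sed -n 2p
python3 go.py 434 -168 133 3.2
```

```text
eef_pos: [431.9, -218.3, 246.2]
eef_pos: [431.9, -218.4, 246.1]
row [  4.8 -50.2 113.1] yaw -0.2 at [ 431.9 -218.4  246.1] 3.04
```

```bash
python3 -m crank '[[5,-30,0,0,36],[5,-50,0,0,36],[5,-50,30,0,36],[5,-50,60,0,36],[5,-50,90,0,36],[5,-50,113,0,36],[5,-50,113,0,36],[5,-50,113,0,36]]'
python3 - <<'E'
from h import *
c=env.read_camera("scene"); w=env.read_camera("wrist")
cv2.imwrite("pics/s5.png",np.hstack([cv2.resize(c["img"][130:250,190:310],None,fx=3.4,fy=3.4,interpolation=cv2.INTER_CUBIC),cv2.resize(w["img"],(390,408))]))
E
```

```text
t: 9.4
eef_pos: [433.7, -168.3, 132.3]
tcp_rot: [-3.141, 0.002, 0.06]
ft_force: [0.0, 0.2, 0.3]
opening: 0.382
grip_force: 0.0
```

View pics/s5.png

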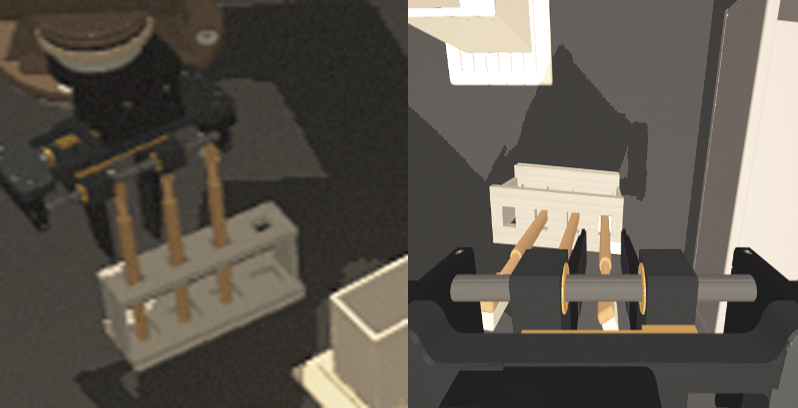

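The outermost brush is between the fingers. I'll close and lift.

```bash
python3 -m crank '[[0,0,0,0,5],[0,0,0,0,5],[0,0,0,0,5],[0,0,0,0,5],[0,0,0,0,5],[0,0,0,0,5]]' | tail -2
python3 -m crank '[[0,0,-20,0,5],[0,0,-45,0,5],[0,0,-80,0,5],[0,0,-110,0,5],[0,0,-110,0,5]]'
python3 go.py 524 -83 160 3.2
```

```text
opening: 0.134
grip_force: 30.0
t: 10.42
eef_pos: [435.3, -169.6, 248.0]
tcp_rot: [3.137, -0.007, 0.057]
ft_force: [0.5, 0.6, -0.1]
opening: 0.133
grip_force: 30.0
row [ 92.9 -81.8  88.3] yaw 0.0 at [ 435.3 -169.6  248. ] 3.24
```

```bash
python3 -m crank '[[35,-32,0,0,5],[75,-80,0,0,5],[81,-82,40,0,5],[81,-82,78,0,5],[81,-82,78,0,5],[81,-82,78,0,5]]' | sed -n 2p
python3 go.py 513 -83 129 3.2
python3 - <<'E'
from h import *
c=env.read_camera("scene"); cv2.imwrite("pics/s6.png",cv2.resize(c["img"][130:270,200:380],None,fx=4,fy=4,interpolation=cv2.INTER_CUBIC))
E
```

```text
eef_pos: [508.9, -81.9, 163.2]
row [ 4.2  1.4 34.2] yaw 0.1 at [508.9 -81.9 163.2] 3.28
```

View pics/s6.png

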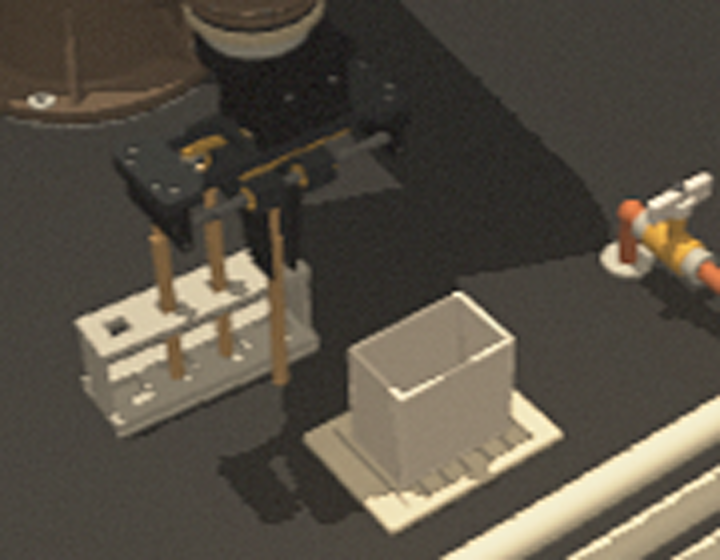

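The brush is held with its foot at crop (280,383), and the mat's near corner is at (305,437). I'll check the foot's position, then pivot it against the mat's edge.

```bash
python3 - <<'E'
from h import *
c=env.read_camera("scene")
print(ray(c,200+280/4,130+382/4,37).round(1), ray(c,200+305/4,130+437/4,9).round(1), ray(c,200+345/4,130+405/4,9).round(1))
E
python3 -m crank '[[4,1,15,0,5],[4,1,27,0,5],[4,1,32,0,5],[4,1,34,0,5],[4,1,34,0,5],[4,1,34,0,5]]' | sed -n '2p;4p'
```

```text
[511.1 -84.2  37. ] [543.2 -84.1   9. ] [531.9 -44.4   9. ]
eef_pos: [514.4, -83.5, 132.3]
ft_force: [-0.5, -0.1, 0.7]
```

```bash
python3 -m crank '[[10,-4,2,0,5],[14,-3.7,3,0,5],[25,-3,3,0,5],[36,-2.5,4,0,5],[45,-2,6,0,5],[54,-1.5,8,0,5],[62,-1,11,0,5],[67,-0.7,13,0,5],[67,-0.7,13,0,5]]' | sed -n '2p;4p;5p'
python3 - <<'E'
from h import *
c=env.read_camera("scene"); cv2.imwrite("pics/s7.png",cv2.resize(c["img"][130:270,200:380],None,fx=4,fy=4,interpolation=cv2.INTER_CUBIC))
E
```

```text
eef_pos: [582.9, -78.4, 118.3]
ft_force: [2.3, 0.8, 4.8]
opening: 0.113
```

View pics/s7.png

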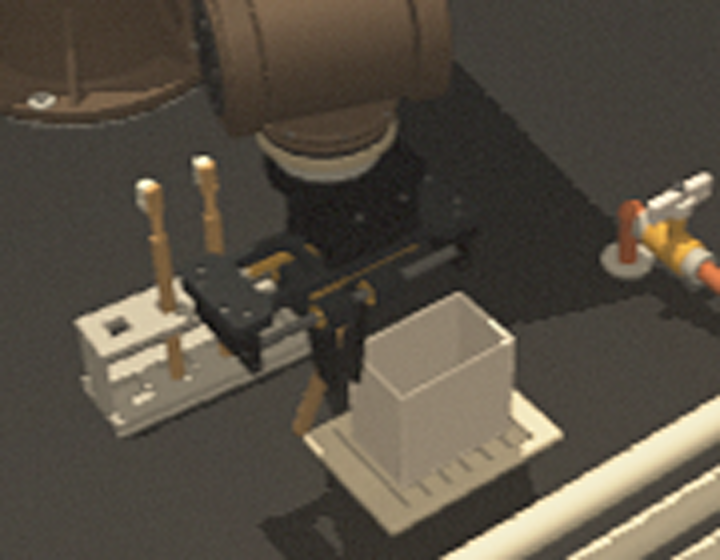

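The brush is leaning towards the radiator with its foot against the mat's edge, as planned. I'll lift and measure the foot's offset.

```bash
python3 -m crank '[[0,0,-30,0,5],[0,0,-70,0,5],[0,0,-110,0,5],[0,0,-110,0,5],[0,0,-110,0,5]]' | sed -n '2p;4p'
python3 - <<'E'
from h import *
p,_=tool(); c=env.read_camera("scene"); t=env.read_camera("top")
for n,k in (("s",c),("t",t)):
    u,v=proj(k,p+[-50,-3,-116]).round().astype(int); print(n,u,v)
    cv2.imwrite(f"pics/{n}8.png",cv2.resize(k["img"][v-40:v+40,u-40:u+40],None,fx=5,fy=5,interpolation=cv2.INTER_CUBIC))
cv2.imwrite("pics/st8.png",np.hstack([cv2.imread("pics/s8.png"),cv2.imread("pics/t8.png")]))
E
```

```text
eef_pos: [582.0, -78.7, 230.1]
ft_force: [-0.0, 0.8, -1.1]
s 273 210
t 345 205
```

View pics/st8.png

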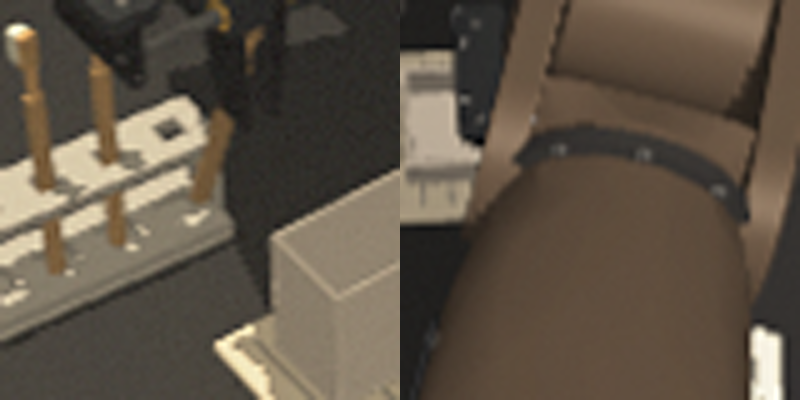

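The foot is at crop (203,203), within 1 px of the predicted offset of (-50,-3,-116) mm from the TCP. Now into the tumbler.

```bash
python3 go.py 621 -34 232 3.2
python3 -m crank '[[20,-20,0,0,5],[41,-42,0,0,5],[41,-42,0,0,5],[41,-42,0,0,5]]' | sed -n 2p
python3 go.py 621 -34 134 3.2
```

```text
row [ 42.6 -42.2  -4.8] yaw 0.0 at [580.8 -78.5 227.3] 3.24
eef_pos: [619.6, -33.4, 226.0]
row [ 1.7  0.7 92. ] yaw 0.1 at [619.6 -33.4 226. ] 3.33
```

```bash
python3 -m crank '[[1.5,0.5,30,0,5],[1.5,0.5,60,0,5],[1.5,0.5,80,0,5],[1.5,0.5,88,0,5],[1.5,0.5,91,0,5],[1.5,0.5,91,0,5],[1.5,0.5,91,0,5]]' | sed -n '2p;4p'
python3 -m crank '[[0,0,1.5,0,5],[0,0,3,0,5],[0,0,3,0,5]]' | sed -n '2p;4p'
```

```text
eef_pos: [620.9, -35.2, 137.2]
ft_force: [0.5, -0.3, -0.4]
eef_pos: [621.1, -34.9, 134.4]
ft_force: [1.1, 0.6, -0.4]
```

```bash
python3 -m crank '[[0,0,1.5,0,5],[0,0,2,0,5],[0,0,2,0,5]]' | sed -n '2p;4p'
python3 -m crank '[[0,0,1.5,0,5],[0,0,1.5,0,5]]' | sed -n '2p;4p'
```

```text
eef_pos: [621.0, -34.8, 132.1]
ft_force: [0.6, 0.6, 0.5]
eef_pos: [621.0, -34.8, 130.4]
ft_force: [1.2, 0.2, -0.4]
```

```bash
python3 -m crank '[[0,0,0.5,0,5],[0,0,0.5,0,22],[0,0,0.5,0,22],[0,0,0.5,0,22],[0,0,0.5,0,22],[0,0,0.5,0,22],[0,0,-5,0,24],[0,0,-30,0,24],[0,0,-70,0,24],[0,0,-105,0,24]]' | sed -n '2p;4p'
python3 - <<'E'
from h import *
c=env.read_camera("scene"); t=env.read_camera("top")
# predicted brush: foot (573,-37,15), lean 24deg
f=np.array([571.5,-37,15]);d=np.array([np.sin(.42),.057*np.sin(.42),np.cos(.42)])
print([proj(c,f+d*k).round() for k in (100,135,166)])
im=c["img"]; h=cv2.cvtColor(im,cv2.COLOR_BGR2HSV)
m=roi(((h[...,0]>8)&(h[...,0]<22)&(h[...,1]>110)&(h[...,2]>70)).astype(np.uint8)*255,270,140,380,240)
n,_,st,ce=cv2.connectedComponentsWithStats(m); print([(st[i].tolist(),ce[i].round()) for i in range(1,n) if st[i][4]>15])
E
```

```text
eef_pos: [620.8, -34.8, 237.3]
ft_force: [0.1, -0.3, -0.2]
[array([304., 222.]), array([307., 217.]), array([310., 212.])]
[([285, 156, 11, 9, 42], array([290., 159.])), ([298, 156, 28, 13, 41], array([310., 163.])), ([354, 180, 22, 19, 188], array([363., 189.])), ([374, 195, 6, 9, 32], array([377., 198.])), ([299, 209, 17, 18, 57], array([307., 218.]))]
```

```bash
cat > bam.py <<'E'
import sys
from h import *
def lines(u0,v0,u1,v1,cam="scene",amin=15):
    c=env.read_camera(cam); h=cv2.cvtColor(c["img"],cv2.COLOR_BGR2HSV)
    m=roi(((h[...,0]>8)&(h[...,0]<22)&(h[...,1]>110)&(h[...,2]>60)).astype(np.uint8)*255,u0,v0,u1,v1)
    n,l,st,ce=cv2.connectedComponentsWithStats(m)
    for i in range(1,n):
        if st[i][4]>=amin:
            v,u=np.nonzero(l==i); f=cv2.fitLine(np.stack([u,v],1).astype(np.float32),cv2.DIST_L2,0,.01,.01).ravel()
            print(st[i].tolist(),ce[i].round(1),"dir",f[:2].round(2))
lines(*map(int,sys.argv[1:5]))
E
python3 bam.py 210 160 285 230
python3 - <<'E'
from h import *
c=env.read_camera("scene")
for y in (-134,-94): print([proj(c,p).round(1) for p in ((438,y,76),(432,y+4,131),(429,y+5,155))])
E
python3 go.py 433 -130 240 3.2
```

```text
[250, 170, 6, 33, 103] [252.8 185.6] dir [0.09 1.  ]
[237, 176, 7, 32, 106] [239.6 191.8] dir [0.12 0.99]
[255, 209, 3, 10, 25] [255.9 213.8] dir [0.1  0.99]
[242, 214, 4, 11, 29] [243.4 219.2] dir [0.13 0.99]
[array([240.9, 207.2]), array([239.2, 190.8]), array([238.1, 183.4])]
[array([253.5, 202. ]), array([252.2, 185.6]), array([251.3, 178.2])]
row [-193.1   84.4   -3.6] yaw 0.0 at [621.1 -34.8 236.7] 3.23
```

```bash
python3 -m crank '[[-40,18,-3,0,36],[-80,36,-3,0,36],[-120,54,-3,0,36],[-160,72,-3,0,36],[-193,84.5,-3,0,36],[-193,84.5,-3,0,36],[-193,84.5,-3,0,36],[-193,84.5,-3,0,36]]' | sed -n 2p
python3 go.py 433 -130 133 3.2
```

```text
eef_pos: [433.4, -130.2, 238.2]
row [ -0.3  -0.2 105.2] yaw -0.0 at [ 433.4 -130.2  238.2] 3.18
```

```bash
python3 -m crank '[[0,0,35,0,36],[0,0,70,0,36],[0,0,95,0,36],[0,0,105,0,36],[0,0,105,0,36],[0,0,105,0,5],[0,0,105,0,5],[0,0,105,0,5],[0,0,105,0,5],[0,0,105,0,5]]' | sed -n '2p;4,6p'
python3 -m crank '[[0,0,0,0,5],[0,0,-20,0,5],[0,0,-45,0,5],[0,0,-80,0,5],[0,0,-110,0,5],[0,0,-110,0,5],[0,0,-110,0,5]]' | sed -n '2p;4,6p'
python3 go.py 512 -79 163 3.2; python3 bam.py 210 130 285 230
```

```text
eef_pos: [433.4, -130.1, 134.3]
ft_force: [0.6, -0.0, 1.8]
opening: 0.121
grip_force: 30.0
eef_pos: [433.4, -130.2, 244.9]
ft_force: [-0.4, -0.5, -2.1]
opening: 0.118
grip_force: 29.9
row [ 81.1 -46.9  82. ] yaw 0.0 at [ 433.4 -130.2  244.9] 3.23
[210, 130, 11, 4, 28] [214.1 131. ] dir [ 1.   -0.06]
[224, 130, 22, 9, 45] [233.3 133.8] dir [ 0.93 -0.37]
[233, 146, 9, 51, 180] [237.3 171.6] dir [0.11 0.99]
[250, 171, 7, 32, 110] [252.8 186.2] dir [0.09 1.  ]
[255, 209, 3, 10, 26] [255.8 214. ] dir [0.07 1.  ]
```

```bash
python3 -m crank '[[40,0,0,0,5],[80,-15,0,0,5],[81,-46,20,0,5],[81,-47,55,0,5],[81,-47,82,0,5],[81,-47,100,0,5],[81,-47,111,0,5],[81,-47,111,0,5],[81,-47,111,0,5]]' | sed -n '2p;4p'
python3 go.py 528 -79 130 3.2
```

```text
eef_pos: [510.7, -78.5, 131.4]
ft_force: [0.3, 0.3, -0.7]
row [17.3  1.5  1.3] yaw 0.0 at [510.7 -78.5 131.4] 3.22
```

```bash
python3 -m crank '[[13,1.3,2,0,5],[18,1.5,2,0,5],[28,2,2,0,5],[39,2.7,3.5,0,5],[48,3.2,5.5,0,5],[57,3.7,8,0,5],[65,4.2,11,0,5],[71,4.5,13,0,5],[71,4.5,13,0,5]]' | sed -n '2p;4,5p'
python3 -m crank '[[0,0,-30,0,5],[0,0,-70,0,5],[0,0,-112,0,5],[0,0,-112,0,5],[0,0,-112,0,5],[0,0,-112,0,5]]' | sed -n '2p;4p'
python3 - <<'E'
from h import *
p,_=tool();print(p, proj(env.read_camera("scene"),p+[-50,-3,-116]).round())
E
python3 bam.py 255 180 300 225;python3 go.py 619.5 -7 236 3.2
```

```text
eef_pos: [583.6, -79.1, 119.0]
ft_force: [0.4, -0.2, -0.8]
opening: 0.115
eef_pos: [582.2, -79.0, 231.1]
ft_force: [-0.5, -0.4, -0.4]
[582.15470669 -79.00078194 231.12311632] [273. 209.]
[271, 192, 9, 18, 64] [274.6 200.2] dir [ 0.31 -0.95]
[255, 209, 3, 10, 26] [255.8 214. ] dir [0.07 1.  ]
row [ 41.5 -69.8  -5.9] yaw 0.0 at [581.9 -79.  230.1] 3.23
```

```bash
python3 -m crank '[[18,-33,-3,0,5],[41,-72,-4,0,5],[41,-72,-4,0,5],[41,-72,-4,0,5],[41,-72,-4,0,5]]' | sed -n '2p'
python3 go.py 620 -5 136 3.2
```

```text
eef_pos: [618.9, -4.9, 234.2]
row [ 1.3  0.2 98.2] yaw 0.1 at [618.9  -4.9 234.2] 3.28
```

```bash
python3 -m crank '[[1,0,30,0,5],[1,0,60,0,5],[1,0,85,0,5],[1,0,95,0,5],[1,0,98,0,5],[1,0,98,0,5],[1,0,101,0,5],[1,0,102,0,5],[1,0,102,0,5]]' | sed -n '2p;4p'
python3 -m crank '[[0,0,1,0,5],[0,0,1.5,0,5],[0,0,1.5,0,5]]' | sed -n '2p;4p'
```

```text
eef_pos: [620.5, -4.9, 134.4]
ft_force: [0.6, -0.2, -0.7]
eef_pos: [621.0, -4.9, 133.3]
ft_force: [0.8, -1.1, 7.0]
```

```bash
python3 -m crank '[[0,0,-0.5,0,5],[0,0,-0.5,0,17],[0,0,-0.5,0,17],[0,0,-0.5,0,17],[0,0,-0.5,0,17],[0,0,-0.5,0,17],[0,0,-5,0,17],[0,0,-30,0,17],[0,0,-70,0,17],[0,0,-105,0,17]]' | sed -n '2p;4,5p'
python3 bam.py 290 195 345 240;python3 bam.py 210 160 285 230
python3 - <<'E'
from h import *
c=env.read_camera("scene")
for y in (-37,-7):
  f=np.array([570,y,15]);d=np.array([np.sin(.42),.057*np.sin(.42),np.cos(.42)])
  print([proj(c,f+d*k).round() for k in (95,135,166)])
E
python3 go.py 432 -88 241 3.2
```

```text
eef_pos: [620.1, -4.8, 238.7]
ft_force: [0.2, -0.5, 0.4]
opening: 0.176
[308, 205, 17, 18, 59] [316.1 213.6] dir [ 0.62 -0.78]
[299, 209, 16, 18, 61] [306.4 218. ] dir [ 0.63 -0.78]
[250, 170, 6, 33, 103] [252.8 185.9] dir [0.09 1.  ]
[255, 209, 3, 10, 25] [255.8 214. ] dir [0.08 1.  ]
[array([303., 223.]), array([307., 216.]), array([310., 211.])]
[array([313., 219.]), array([317., 212.]), array([320., 207.])]
row [-193.6   72.3   -1.8] yaw 0.0 at [621.2  -4.9 240.1] 3.23
```

```bash
python3 -m crank '[[-40,15,-3,0,36],[-80,30,-3,0,36],[-120,45,-3,0,36],[-160,60,-3,0,36],[-193,73,-3,0,36],[-193,73,-3,0,36],[-193,73,-3,0,36],[-193,73,-3,0,36]]' | sed -n 2p
python3 -m crank '[[0,0,35,0,36],[0,0,70,0,36],[0,0,95,0,36],[0,0,108,0,36],[0,0,108,0,36],[0,0,108,0,5],[0,0,108,0,5],[0,0,108,0,5],[0,0,108,0,5],[0,0,108,0,5]]' | sed -n '2p;4,6p'
python3 -m crank '[[0,0,0,0,5],[0,0,-20,0,5],[0,0,-45,0,5],[0,0,-80,0,5],[0,0,-110,0,5],[0,0,-110,0,5],[0,0,-110,0,5]]' | sed -n '2p;4,6p'
python3 go.py 512 -79 133 3.2; python3 bam.py 210 140 285 230
```

```text
eef_pos: [432.2, -88.7, 239.9]
eef_pos: [432.2, -88.7, 132.9]
ft_force: [-0.0, 0.9, 4.4]
opening: 0.114
grip_force: 30.0
eef_pos: [432.0, -88.7, 243.3]
ft_force: [0.4, 0.7, -1.7]
opening: 0.115
grip_force: 30.0
row [ 80.   -5.3 110.6] yaw 0.0 at [432.  -88.7 243.3] 3.23
[248, 141, 8, 50, 161] [251.2 167. ] dir [0.09 1.  ]
```

```bash
python3 -m crank '[[40,-2,0,0,5],[80,-5,0,0,5],[80,-5,20,0,5],[80,-5,55,0,5],[80,-5,82,0,5],[80,-5,100,0,5],[80,-5,111,0,5],[80,-5,111,0,5],[80,-5,111,0,5]]' | sed -n '2p;4p'
python3 go.py 528 -79 130 3.2
```

```text
eef_pos: [510.7, -79.0, 129.9]
ft_force: [0.4, 0.4, -0.5]
row [17.2  1.  -0.2] yaw 0.0 at [510.7 -79.  129.9] 3.22
```

```bash
python3 -m crank '[[13,1,0,0,5],[18,1,0,0,5],[28,1.5,0.5,0,5],[39,2.2,2,0,5],[48,2.7,4,0,5],[57,3.2,6.5,0,5],[65,3.7,9.5,0,5],[71,4,11.5,0,5],[71,4,11.5,0,5]]' | sed -n '2p;4,5p'
python3 -m crank '[[0,0,-30,0,5],[0,0,-70,0,5],[0,0,-114,0,5],[0,0,-114,0,5],[0,0,-114,0,5],[0,0,-114,0,5]]' | sed -n '2p;4p'
python3 - <<'E'
from h import *
p,_=tool();print(p, proj(env.read_camera("scene"),p+[-50,-3,-116]).round())
E
python3 bam.py 255 180 300 225;python3 go.py 618.5 24 236 3.2
```

```text
eef_pos: [583.6, -79.1, 119.0]
ft_force: [0.7, -0.0, -1.4]
opening: 0.114
eef_pos: [582.2, -79.0, 233.2]
ft_force: [0.3, 1.1, 0.0]
[582.19035636 -79.03960114 233.18511901] [273. 209.]
[271, 191, 9, 18, 66] [274.7 199.1] dir [ 0.3  -0.95]
row [  42.3 -100.8   -3.9] yaw 0.0 at [581.9 -79.  232.1] 3.23
```

```bash
python3 -m crank '[[18,-40,-3,0,5],[36,-80,-4,0,5],[42,-99,-4,0,5],[42,-99,-4,0,5],[42,-99,-4,0,5],[42,-99,-4,0,5]]' | sed -n '2p'
python3 -m crank '[[0,0,30,0,5],[0,0,60,0,5],[0,0,85,0,5],[0,0,95,0,5],[0,0,99,0,5],[0,0,101,0,5],[0,0,101,0,5],[0,0,101,0,5]]' | sed -n '2p;4p'
python3 -m crank '[[0,0,0.5,0,5],[0,0,1,0,5],[0,0,1,0,5]]' | sed -n '2p;4p'
```

```text
eef_pos: [618.4, 21.8, 236.4]
eef_pos: [619.1, 21.9, 137.7]
ft_force: [0.2, 0.3, 0.4]
eef_pos: [618.9, 22.2, 136.1]
ft_force: [-0.7, -0.7, -0.0]
```

```bash
python3 -m crank '[[0,0,1,0,5],[0,0,2,0,5],[0,0,2,0,5]]' | sed -n '2p;4p'
python3 -m crank '[[0,0,0.5,0,5],[0,0,1,0,5],[0,0,1,0,5]]' | sed -n '2p;4p'
```

```text
eef_pos: [618.8, 22.2, 133.4]
ft_force: [-0.6, 0.7, -0.1]
eef_pos: [618.9, 22.1, 132.5]
ft_force: [0.9, 0.7, -0.6]
```

```bash
python3 -m crank '[[0,0,1,0,5],[0,0,1,0,17],[0,0,1,0,17],[0,0,1,0,17],[0,0,1,0,17],[0,0,1,0,17],[0,0,-5,0,17],[0,0,-30,0,17],[0,0,-70,0,17],[0,0,-108,0,17]]' | sed -n '2p;4,5p'
python3 bam.py 290 190 345 240
python3 - <<'E'
from h import *
s=env.state(); print(s["t"])
c=env.read_camera("scene"); t=env.read_camera("top"); cv2.imwrite("pics/top9.png",t["img"])
cv2.imwrite("pics/chk.png",np.hstack([cv2.resize(c["img"][150:270,200:350],None,fx=2.66,fy=3.5,interpolation=cv2.INTER_CUBIC),cv2.resize(t["img"][150:300,230:390],(400,420),interpolation=cv2.INTER_CUBIC)]))
# rack in scene: bright blob corners of plate
g=cv2.cvtColor(c["img"],cv2.COLOR_BGR2GRAY); print([proj(c,p).round(1) for p in ((415,-195,76),(459,-195,76),(459,-31,76),(415,-31,76))])
E
```

```text
eef_pos: [618.4, 22.1, 241.9]
ft_force: [1.0, 0.2, 0.3]
opening: 0.179
[299, 201, 34, 26, 205] [315.8 213.8] dir [ 0.82 -0.57]
29.1167
[array([217.5, 210.7]), array([224.3, 220. ]), array([276.4, 198. ]), array([268.8, 189.6])]
```

View pics/chk.png

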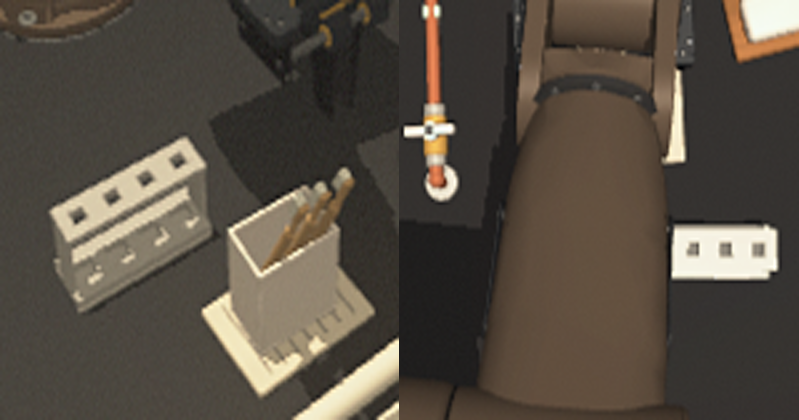

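All three brushes lean over the radiator-side rim, and the rack is empty with its holes at crop (77,215), (113,195), (146,177) and (178,160). Next is the rack.

```bash
python3 - <<'E'
from h import *
c=env.read_camera("scene")
q=[ray(c,200+u/2.66,150+v/3.5,76)[:2].round(1) for u,v in ((77,215),(113,195),(146,177),(178,160))]; print(q,np.mean(q,0))
E
python3 go.py 440 -114 200 91
```

```text
[array([ 435.2, -169.6]), array([ 434.9, -127.5]), array([434.9, -88. ]), array([435.5, -48.9])] [ 435.125 -108.5  ]
row [-186.4  125.8   41.4] yaw -87.8 at [618.9  22.1 241.7] 3.23
```

```bash
python3 -m crank '[[-40,27,0,-7,95],[-80,54,0,-14,95],[-120,81,0,-21,95],[-160,108,0,-28,95],[-190,122,0,-35,95],[-190,122,0,-42,95],[-190,122,0,-49,95],[-190,122,0,-56,95],[-190,122,0,-63,95],[-190,122,0,-70,95]]' | sed -n 2p
python3 -m crank '[[0,0,20,-7,95],[0,0,40,-14,95],[0,0,60,-17,95],[0,0,60,-17,95],[0,0,60,-17,95]]' | sed -n 2p
python3 go.py 436 -111 71 90.3
```

```text
eef_pos: [435.3, -110.3, 239.5]
eef_pos: [435.3, -110.1, 179.6]
row [ -1.    1.  108.6] yaw -0.2 at [ 435.3 -110.1  179.6] 90.1
```

```bash
python3 -m crank '[[-1,1,35,0,95],[-1,1,70,0,95],[-1,1,95,0,95],[-1,1,108,0,95],[-1,1,108,0,95],[-1,1,108,0,30],[-1,1,108,0,30],[-1,1,108,0,30],[-1,1,108,0,30],[-1,1,108,0,30]]' | sed -n '2p;4,6p'
python3 -m crank '[[0,0,0,0,30],[0,0,0,0,30],[0,0,0,0,30],[0,0,0,0,30],[0,0,0,0,30]]' | sed -n '2p;4,6p'
```

```text
eef_pos: [437.3, -111.5, 73.5]
ft_force: [-0.5, 0.1, -0.5]
opening: 0.706
grip_force: 0.0
eef_pos: [436.6, -111.3, 72.6]
ft_force: [-4.1, 0.2, 5.4]
opening: 0.465
grip_force: 30.0
```

```bash
python3 -m crank '[[0,0,-15,0,30],[0,0,-50,0,30],[0,0,-90,0,30],[0,0,-140,0,30],[0,0,-140,0,30],[0,0,-140,0,30]]' | sed -n '2p;4,6p'
python3 - <<'E'
from h import *
c=env.read_camera("top"); V=cv2.cvtColor(c["img"],cv2.COLOR_BGR2HSV)[...,2]
for th in (70,85):
  bo=((V>th)*255).astype(np.uint8); print("bowl",rect(c,roi(bo,400,160,530,295),85))
E
python3 go.py 471 -433 210 0.3
```

```text
eef_pos: [437.9, -111.7, 214.7]
ft_force: [-1.4, 0.9, -4.2]
opening: 0.459
grip_force: 30.0
bowl ((470.9621887207031, -433.25286865234375), (298.0346984863281, 220.0507049560547), 0.41619473695755005)
bowl ((471.0811462402344, -432.8985900878906), (298.36871337890625, 218.54486083984375), 0.2534334659576416)
row [-321.8   32.7    2.9] yaw 89.9 at [ 437.  -111.4  212.7] 90.23
```

```bash
python3 -m crank '[[-32,3,0,7,30],[-64,6,0,14,30],[-96,9,0,21,30],[-128,12,0,28,30],[-160,15,0,35,30],[-192,19,0,42,30],[-224,22,0,49,30],[-256,26,0,56,30],[-288,30,0,63,30],[-310,32,0,70,30]]' | sed -n 2p
python3 -m crank '[[-4,4,0,7,30],[-8,8,0,14,30],[-8,8,0,20,30],[-8,8,0,20,30],[-8,8,0,20,30],[-8,8,0,20,30]]' | sed -n '2p;5p'
python3 go.py 471 -433 82 0.3
python3 - <<'E'
from h import *
c=env.read_camera("top"); V=cv2.cvtColor(c["img"],cv2.COLOR_BGR2HSV)[...,2]
cv2.imwrite("pics/b.png",c["img"])
bo=((V>70)*255).astype(np.uint8); print("bowl",rect(c,roi(bo,400,160,530,295),85))
E
```

```text
eef_pos: [469.7, -423.5, 208.7]
eef_pos: [465.4, -431.1, 210.9]
opening: 0.463
row [  5.8   2.2 128.9] yaw 0.1 at [ 465.4 -431.1  210.9] 0.44
bowl ((449.4832458496094, -383.4730529785156), (222.22909545898438, 426.1659240722656), 71.01801300048828)
```

```bash
python3 -m crank '[[6,2,35,0,30],[6,2,70,0,30],[6,2,100,0,30],[6,2,118,0,30],[6,2,127,0,30],[6,2,127,0,30],[6,2,127,0,30]]' | sed -n '2p;4,5p'
python3 -m crank '[[0,0,1.5,0,30],[0,0,3,0,30],[0,0,3,0,30]]' | sed -n '2p;4,5p'
python3 -m crank '[[0,0,1,0,30],[0,0,1.5,0,30],[0,0,1.5,0,30]]' | sed -n '2p;4,5p'
```

```text
eef_pos: [471.9, -433.7, 86.1]
ft_force: [-0.5, -0.4, -2.8]
opening: 0.459
eef_pos: [471.7, -433.8, 83.6]
ft_force: [-0.4, -0.1, -3.3]
opening: 0.455
eef_pos: [471.5, -433.5, 81.3]
ft_force: [0.2, 0.4, -3.7]
opening: 0.46
```

```bash
python3 -m crank '[[0,0,1,0,30],[0,0,2,0,30],[0,0,2,0,30]]' | sed -n '2p;4,5p'
python3 -m crank '[[0,0,1,0,30],[0,0,1.5,0,30],[0,0,1.5,0,30]]' | sed -n '2p;4,5p'
```

```text
eef_pos: [471.5, -433.5, 79.0]
ft_force: [-0.7, -1.1, -3.6]
opening: 0.459
eef_pos: [472.0, -433.6, 78.1]
ft_force: [2.8, 1.9, 2.4]
opening: 0.457
```

Touching the bowl floor. I'll release, rise, then turn towards the valve.

```bash
python3 -m crank '[[0,0,0,0,60],[0,0,0,0,60],[0,0,0,0,60],[0,0,0,0,60],[0,0,-20,0,60],[0,0,-60,0,60],[0,0,-100,0,60],[0,0,-140,0,60],[0,0,-165,0,60],[0,0,-165,0,60]]' | sed -n '2p;4,6p'
python3 go.py 554 150 245 93.2
python3 - <<'E'
from h import *
c=env.read_camera("top"); im=c["img"]
# wing: bright low-saturation pixels near the valve; pipe: orange
h=cv2.cvtColor(im,cv2.COLOR_BGR2HSV); m=roi(((h[...,2]>150)&(h[...,1]<60)).astype(np.uint8)*255,225,185,262,207)
v,u=np.nonzero(m); print(u.min(),u.max(),v.min(),v.max()); print("wing",cv2.minAreaRect(np.array([ray(c,a,b,106)[:2] for a,b in zip(u,v)],np.float32)))
m=roi(((h[...,0]<14)&(h[...,1]>120)&(h[...,2]>100)).astype(np.uint8)*255,232,130,254,185)
v,u=np.nonzero(m); w=np.array([ray(c,a,b,58)[:2] for a,b in zip(u,v)],np.float32); print("pipe",cv2.fitLine(w,cv2.DIST_L2,0,.01,.01).ravel())
s=env.read_camera("scene"); h=cv2.cvtColor(s["img"],cv2.COLOR_BGR2HSV)
m=roi(((h[...,2]>140)&(h[...,1]<60)).astype(np.uint8)*255,355,168,384,190); v,u=np.nonzero(m); print("scene wing",u.min(),u.max(),v.min(),v.max(),u.mean(),v.mean(), ray(s,u.mean(),v.mean(),98).round(1))
E
```

```text
eef_pos: [472.6, -434.8, 248.8]
ft_force: [0.0, 0.3, -0.0]
opening: 0.631
grip_force: 0.0
row [ 8.380e+01 -5.845e+02  2.000e-01] yaw -93.0 at [ 472.6 -434.8  248.8] 0.23
232 251 187 206
wing ((556.6875610351562, 222.2453155517578), (55.85659408569336, 52.20623016357422), 49.15055465698242)
pipe [9.9842781e-01 5.6052662e-02 6.8499756e+02 2.3457661e+02]
scene wing 359 377 173 187 368.2738095238095 179.60714285714286 [559.2 225.5  98. ]
```

```bash
python3 -m crank '[[5,-40,0,-7,60],[10,-80,0,-14,60],[15,-120,0,-21,60],[20,-160,0,-28,60],[26,-200,0,-35,60],[31,-240,0,-42,60],[36,-280,0,-49,60],[41,-320,0,-56,60],[47,-360,0,-63,60],[52,-400,0,-70,60]]' | sed -n 2p
python3 go.py 556 227.3 235 93.2
```

```text
eef_pos: [521.2, -31.3, 241.0]
row [255.5 -53.3   6. ] yaw -22.6 at [521.2 -31.3 241. ] 70.56
```

```bash
python3 -m crank '[[40,-8,0,-7,60],[80,-16,0,-14,60],[120,-25,0,-21,60],[160,-33,0,-22.6,60],[200,-42,0,-22.6,60],[240,-50,0,-22.6,60],[255.5,-53,0,-22.6,60],[255.5,-53,0,-22.6,60],[255.5,-53,0,-22.6,60]]' | sed -n 2p
python3 go.py 556 227.3 104 93.2
python3 - <<'E'
from h import *
w=env.read_camera("wrist"); print([proj(w,p).round() for p in ((556,227,106),(557.7,197,106),(554.3,257,106))])
im=w["img"];h=cv2.cvtColor(im,cv2.COLOR_BGR2HSV); cv2.imwrite("pics/v.png",im)
E
```

```text
eef_pos: [557.9, 225.2, 240.9]
row [  2.4  -1.4 136.9] yaw -0.3 at [557.9 225.2 240.9] 92.92
[array([319., 194.]), array([319., 222.]), array([319., 165.])]
```

View pics/v.png

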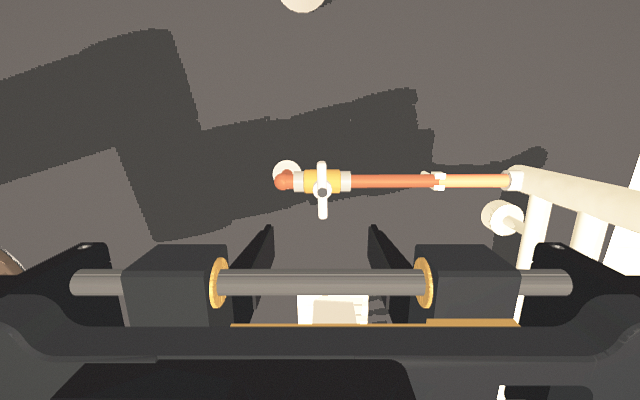

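The wing runs from (321,162) to (322,218) with its hub at (322,191), about 3 mm from the prediction. I'll correct and grasp it.

```bash
python3 go.py 558.5 229.3 103 93.2
python3 -m crank '[[4,0,40,-0.3,60],[4,0,80,-0.3,60],[4,0,110,-0.3,60],[4,0,130,-0.3,60],[4,0,137,-0.3,60],[4,0,137,-0.3,60],[4,0,137,-0.3,60]]' | sed -n '2p;4p'
python3 -m crank '[[0,0,0,0,4],[0,0,0,0,4],[0,0,0,0,4],[0,0,0,0,4],[0,0,0,0,4],[0,0,0,0,4],[0,0,0,0,4],[0,0,0,0,4]]'
```

```text
row [  5.2   1.1 138.3] yaw -0.4 at [558.  224.2 241.3] 92.84
eef_pos: [558.8, 228.2, 106.3]
ft_force: [-0.1, 0.7, 0.7]
t: 39.1
eef_pos: [558.3, 229.1, 105.6]
tcp_rot: [3.142, 0.0, 1.626]
ft_force: [-0.1, 0.2, -0.5]
opening: 0.13
grip_force: 0.0
```

```bash
python3 -m crank '[[0,0,1.5,0,4],[0,0,1.5,0,4],[0,0,1.5,0,4],[0,0,1.5,0,4]]'
```

```text
t: 39.43
eef_pos: [558.5, 229.2, 105.4]
tcp_rot: [3.14, -0.0, 1.626]
ft_force: [-2.7, -1.4, 12.9]
opening: 0.1
grip_force: 30.0
```

```bash
python3 -m crank '[[0,0,0,-5,4],[0,0,0,-11,4],[0,0,0,-17,4],[0,0,0,-23,4],[0,0,0,-29,4],[0,0,0,-35,4],[0,0,0,-41,4],[0,0,0,-45,4],[0,0,0,-45,4],[0,0,0,-45,4]]'
python3 go.py 558.5 229.3 105 138.2
```

```text
t: 40.27
eef_pos: [558.7, 229.2, 105.4]
tcp_rot: [3.14, 0.001, 2.412]
ft_force: [-3.1, -1.7, 13.2]
opening: 0.107
grip_force: 30.0
row [ 0.2 -0.1  0.4] yaw -0.0 at [558.7 229.2 105.4] 138.17
```

Turned by exactly 45°. I'll release, rise and measure the wing and everything else.

```bash
python3 -m crank '[[0,0,-1,0,4],[0,0,-1,0,40],[0,0,-1,0,40],[0,0,-1,0,40],[0,0,-1,0,40],[0,0,-20,0,50],[0,0,-60,0,50],[0,0,-100,0,50],[0,0,-140,0,50],[0,0,-140,0,50]]' | sed -n '2p'
python3 go.py 480 0 300 138.2
python3 -m crank '[[-40,10,-20,0,50],[-80,40,-40,0,50],[-110,75,-50,0,50],[-110,75,-50,0,50],[-110,75,-50,0,50]]' | sed -n '2p'
python3 - <<'E'
from h import *
w=env.read_camera("wrist"); s=env.read_camera("scene"); t=env.read_camera("top")
for n,c in (("wrist",w),("scene",s),("top",t)): print(n,proj(c,(558.5,229.3,106)).round())
a=[]
for c in (s,t):
    u,v=proj(c,(558.5,229.3,106)).round().astype(int); a.append(cv2.resize(c["img"][max(v-20,0):v+20,u-20:u+20],(260,260),interpolation=cv2.INTER_CUBIC))
a.append(cv2.resize(s["img"][130:330,70:330],(338,260)))
b=cv2.resize(t["img"][70:290,140:510],(437,260)); b2=cv2.resize(w["img"],(416,260))
cv2.imwrite("pics/end.png",np.vstack([np.hstack(a)[:,:800],np.hstack([b,b2])[:,:800]]))
E
python3 bam.py 290 190 345 240
```

```text
eef_pos: [560.4, 229.8, 251.6]
row [ -93.8 -224.3  -49.9] yaw -0.1 at [560.4 229.8 251.6] 138.13
eef_pos: [693.6, 211.0, 293.7]
wrist [251.  85.]
scene [369. 177.]
top [241. 196.]
[299, 201, 34, 26, 209] [315.6 213.8] dir [ 0.82 -0.57]
```

Picture allowance is used up, so I'll check the wing angle and the rest numerically.

Run:
```python
from h import *
for n in ("wrist","top"):
    c=env.read_camera(n); h=cv2.cvtColor(c["img"],cv2.COLOR_BGR2HSV)
    u0,v0=proj(c,(558.5,229.3,106)).round().astype(int); r=45 if n=="wrist" else 13
    for th in (140,170):
        m=roi(((h[...,2]>th)&(h[...,1]<50)).astype(np.uint8)*255,max(u0-r,0),max(v0-r,0),u0+r,v0+r)
        k,l,st,ce=cv2.connectedComponentsWithStats(m)
        for i in range(1,k):
            if st[i][4]>20:
                v,u=np.nonzero(l==i); P=np.array([ray(c,a,b,106)[:2] for a,b in zip(u,v)],np.float32)
                f=cv2.fitLine(P,cv2.DIST_L2,0,.01,.01).ravel(); R=cv2.minAreaRect(P)
                print(n,th,st[i].tolist(),"deg",np.degrees(np.arctan2(f[1],f[0])).round(1),np.round(R[0],1),np.round(R[1],1),round(R[2],1))
c=env.read_camera("top"); V=cv2.cvtColor(c["img"],cv2.COLOR_BGR2HSV)[...,2]
bo=((V>70)*255).astype(np.uint8); print("bowl",rect(c,roi(bo,400,160,530,295),85)); 
print("inbowl bright",(V[190:265,430:488]>190).sum())
br=((V>110)*255).astype(np.uint8); print("mat",rect(c,roi(br,290,150,350,214),9)); print(env.state()["t"])
```

```text
wrist 140 [241, 57, 20, 60, 408] deg -37.5 [557.1 231. ] [15.4 62.5] 56.8
wrist 140 [241, 71, 8, 10, 41] deg -5.1 [542.9 232.2] [8.8 4.6] 3.3
wrist 140 [232, 74, 10, 12, 25] deg -7.0 [539.2 221.4] [ 3.1 14.3] 78.9
wrist 140 [260, 82, 5, 16, 58] deg -40.9 [565.4 235.4] [ 4.4 15.6] 44.9
wrist 140 [275, 105, 9, 9, 43] deg -0.4 [592.  234.9] [9.2 5.6] 0.9
wrist 170 [249, 62, 9, 23, 112] deg -39.8 [546.8 240.1] [ 6.5 22.5] 50.4
wrist 170 [260, 83, 5, 15, 41] deg -41.9 [565.8 235.3] [ 4.1 14.6] 50.0
wrist 170 [252, 94, 8, 23, 126] deg -41.3 [571.8 218.1] [ 7.6 23.6] 49.5
bowl ((470.9621887207031, -433.25286865234375), (298.0346984863281, 220.0507049560547), 0.41619473695755005)
inbowl bright 809
mat ((606.0477905273438, -8.392379760742188), (150.31130981445312, 151.24273681640625), 3.1717042922973633)
41.8667
```

```bash
python3 -c "
from cell import env; print(env.job_done())"
```

```text
the job is handed in; nothing more can be done
None
```

I handed the job in at about 42 s with every step done in the order asked: tumbler mid-mat, all three brushes present leaning over its radiator-side rim, empty rack released in the bowl, and valve half open (about 45°); the final checks were numeric because the picture allowance was used up, and I did not re-measure the soap pump or dish.

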